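# Clip a slide carrier into a scanner stage

### The arm

A 7-joint arm with a two-finger parallel gripper is mounted at the origin on a cart in front of the work surface, level with it; the furniture and walls round the work are solid. World frame = base frame: x ahead of the robot, y to its left, z up, the work surface at z = 0. Lengths are in m, angles in rad, forces in N, time in s.
With the tool pointing down it reaches from about 0.4 to 0.85 m from the base axis. Payload 10.4 kg.
Tool frame: the origin (TCP) lies midway between the tips of the shut fingers; the grasp point (between the pads) lies 19 mm behind it (r.tcp_to_grasp is the z of the grasp point in the tool frame, in m); z points along the fingers, x is the direction in which the jaws open and shut, and the axes are right-handed (so a half turn about z gives the same grasp; the last joint's range is limited). The gripper opens to 87 mm and grips with 3 to 60 N. Pads are 19 mm wide; open, the fingers measure 117 mm over their backs; the gripper's body (75 mm by 190 mm) begins 51 mm behind the grasp point.
Start: joints at [1.206, 0.332, -0.065, 1.46, 0.022, 1.35, -0.088], TCP at [0.21, -0.589, 0.223] pointing down, gripper open.
Joint ranges: [-2.6, 2.6], [-0.5, 2.12], [-1.47, 1.34], [0.16, 2.42], [-1.27, 4.41], [0.06, 2.06], [-2.6, 2.6]. Speed limits (rad/s): [2.22, 2.22, 2.79, 2.79, 3.14, 3.14, 3.14].

### API

Orientations are given as a unit quaternion [x, y, z, w].
In Python, from bench import r, camera, close_job gives the robot as it stands. The module is installed in compiled form; this text tells all that it offers.
- The arm moves only by the shell command python3 -m crank 'ROWS' [FORCE]. ROWS is JSON, a list of rows, each an object of numbers: "x", "y", "z": the shift along the tool's x, y, z scaled (see below); "ax", "ay", "az": the turn, a rotation vector about the tool's x, y, z scaled (see below); "claw": the closure, from -1 (fully open) to 1 (shut), so that 0 is half open. A call has exactly 5 rows; each row is the pose to reach, as a shift and turn from the pose commanded when the call began, along the tool's axes at that moment; what a row does not reach only later rows make up. The controller multiplies each number of a shift by 1 m and each number of a turn by 2 rad. A row lasts 1/12 s, in which the tool goes at most 41.7 mm and 7.16 degrees, less where a joint would pass 70% of its speed; a pose out of reach is approached as far as the arm can. A call with a number of a shift or a turn outside -1 to 1 is refused whole. A call with a gripper value outside its range is refused whole. The fingers move at their own pace and stop on an object; FORCE is the grip in N (left out, the last holds). Time passes only in rows, so rows that repeat a pose let the fingers close, or fill a call up. It gives the time, the measured TCP pose, the force and the opening at its end, in the units of the state.
- r.read_state(): the state, without advancing time (a new reading comes with each control period).
- camera(name): name is "side" or "top"; returns a dict with "color" (400x640x3 uint8, blue, green, red), "fx", "fy", "cx", "cy" (pixels), "eye" and "orientation" of the camera in the world. Camera axes: x right, y down, z forward; pixel columns grow to the right and rows downward; lengths in m; the calibration is good to about 2 mm. A picture is of the moment at which its call begins. There is no depth.
- close_job(): hands the job in, once; it reports no verdict.
The state is a dict: "time": time; "joint_positions": joint angles; "joint_vel": joint speeds; "joint_torque": joint torques, N m; "ee_pos": TCP position; "eef_rot": TCP orientation; "ft_force": force on the tool from outside, world axes, zero at the start; "torque": the same for the moment, N m; "width": finger opening in m.
Only numpy, scipy, OpenCV 4.12 (cv2) and the standard library are available. Lean on these libraries where they do the work, as an engineer would, in place of code of your own. Each camera call takes 0.05 s, during which the arm holds its last target. There are 200 camera calls.

### The job

Load the loose slide carrier into the slide-scanner stage: hook its tongue edge under the retaining lip, push it gently back until it meets the stop, then turn the other edge down and press it until the carrier lies flat on its seat and the sprung latch has snapped back over it. Do not force it - keep the force on the stage well under 35 N - and leave the other things on the worktop where they are.

Things in the scene. Friction and masses are not known exactly. Their poses are not given: they have to be found in the camera images.
- insert_grip (a point): Loose grey slide carrier: plate 100 (x) x 110 (y) x 8 mm, 0.15 to 0.25 kg, two glass slides let into its top. Across its middle, along y, runs a bridge handle: a bar 12 (x) x 108 (y) x 16 mm on two end posts, top 54 mm above the plate's underside. This point is the bar's centre, 46 mm above the underside at the plate's centre; x points to the tongue, z up. Starts flat on the worktop.
- tongue (a point): Middle of the end of the carrier's tongue, on the underside, 63 mm from the plate's centre along its x; axes as the carrier's. The tongue is 90 mm wide and 5 mm thick, flush with the underside, and sticks out 13 mm from the plate's +x edge.
- stage: Fixed grey base of the stage, 180 x 150 mm, origin on the worktop under its centre, z up, x towards the lip side. It bears an aluminium carriage (floor, back wall with lip, front wall with latch) that was left anywhere within 15 mm either way along the base's x of its nominal place. This shift is NOT measured, and the carriage cannot be moved by hand: find it by touch or sight.
- seat (a point): On the base: nominal centre of the carriage's floor, where the carrier's underside rests, 19 mm above the worktop; axes as the base's. Around it, at the nominal place: low front wall, inner face at x = -53 mm, top 26.5 mm above the worktop; low fences at y = -58 and 58 mm, top 23 mm. A carrier that is home lies flat, its plate's centre within 3 mm of here plus the shift.
- lip (a point): On the base: nominal middle of the lip's front lower edge, 55 mm from the seat's centre along x, 28 mm above the worktop (9 mm over the seat). The lip is 124 mm wide, 5 mm thick; the back stop is 8 mm behind its front edge. The tongue goes under it with the carrier tilted about 8 to 22 degrees, tongue end down; the plate cannot go straight down.
- latch (a joint): Black sprung latch 34 mm wide, middle of the carriage's front wall; in m, 0 = sprung out, 0.009 = pushed back to -x. Its nose reaches x = -47 mm (nominal), 3 mm over the edge of a home carrier, underside 27.8 mm and top 39 mm above the worktop, sloped on top so that the plate's edge pressed down on it (about 10 N) pushes it back; then it snaps out over the plate.
- dish: Covered petri dish, 90 mm across, 15 mm high, loose bystander.
- covers: Small box of cover glasses, 31 x 31 x 16 mm, loose bystander.
There are look-alikes about, which are no part of the job. Several things have the shape of the stage; the one meant has the colours described above.

How it is judged:
At the end, for the whole second after the job is handed in: The carrier lies flat (within 0.03 rad) on the seat: tongue end 17 to 21 mm and handle point 63.5 to 66.5 mm above the base's underside, turned under 0.06 rad from the stage, tongue end more than 43 mm towards the lip from the base's centre; the latch is sprung out (below 1.5 mm) (value of joint latch below 0.0015 m and z of insert_grip in the frame of stage between 0.0635 and 0.0665 m and angle between the z axis of insert_grip and the z axis of stage, either way round below 0.03 rad and angle between the x axis of insert_grip and the x axis of stage, either way round below 0.06 rad and x of tongue in the frame of stage above 0.043 m and z of tongue in the frame of stage between 0.017 and 0.021 m); the robot touches nothing.
It fails at once if the stage (carriage and latch included) is pressed with more than 35 N (contact force between stage and anything else above 35 N).
It fails at once if a bystander is moved by more than 30 mm (distance of any of dish, covers from where it was at the start of the episode above 0.03 m).
It also fails if it takes over 64 s, if anything falls off the work surface, if the arm or the gripper's body presses on something with over 40 N, if the wrist force passes 120 N, or if a joint passes its speed limit or range.

## Working session

There is one attempt and no reset: what is moved stays moved. The work goes in short steps, Python scripts to look and compute and a shell command to move; the robot and the scene stay as the last step left them, time stands still between calls to the robot, and variables do not carry over. Pictures are saved under pics/ and viewed, about 8 in all and at most 12, crops included, and the job is handed in when it is done.

```bash
mkdir -p pics
cat > h.py <<'E'
import numpy as np,cv2
from scipy.spatial.transform import Rotation as R
from bench import r,camera
def ray(c,u,v):
    d=R.from_quat(c["orientation"]).apply([(u-c["cx"])/c["fx"],(v-c["cy"])/c["fy"],1]); return np.array(c["eye"]),d
def onz(c,u,v,z):
    e,d=ray(c,u,v); return e+d*(z-e[2])/d[2]
def proj(c,p):
    q=R.from_quat(c["orientation"]).inv().apply(np.array(p)-c["eye"]); return np.array([c["fx"]*q[0]/q[2]+c["cx"],c["fy"]*q[1]/q[2]+c["cy"]])
E
python3 - <<'E'
from h import *
for n in("top","side"):
    c=camera(n);cv2.imwrite(f"pics/{n}0.png",c["color"]);print(n,c["fx"],c["cx"],c["cy"],c["eye"],c["orientation"])
    np.save(n+"0.npy",c["color"])
print(r.read_state())
E
```

```text
top 506.74452195805804 316.8810273144197 192.39970689397234 [ 0.39148776 -0.0598206   1.30983531] [ 0.71512099 -0.69516351  0.05110773 -0.05232279]
side 419.8825420394818 322.9598523968109 199.48402676424755 [ 0.52819907 -1.09870001  0.68661269] [ 0.86720811 -0.02460013  0.00340939 -0.49732615]
{'time': 0.1, 'joint_positions': array([ 1.20639205,  0.33284187, -0.06473374,  1.46084341,  0.02159809,
        1.34989271, -0.08846126]), 'joint_vel': array([-2.06161783e-04, -4.81127468e-04, -1.94557284e-05, -1.86236796e-03,
        3.79691156e-04,  2.92880037e-04, -2.13859690e-04]), 'joint_torque': array([ 8.65162801e-04, -6.24546933e+01,  2.47921329e-02, -3.90719819e+01,
       -6.12994842e-02,  3.66886694e-02,  3.46548859e-05]), 'ee_pos': array([ 0.20939492, -0.58851771,  0.2218195 ]), 'eef_rot': array([ 8.17089643e-01, -5.76510277e-01, -5.39295114e-04, -3.53678478e-04]), 'ft_force': array([ 1.43439026, -0.98567971, -1.24073468]), 'torque': array([-0.01670644, -0.04926758,  0.01232363]), 'width': 0.08712782989703508}
```

View pics/top0.png

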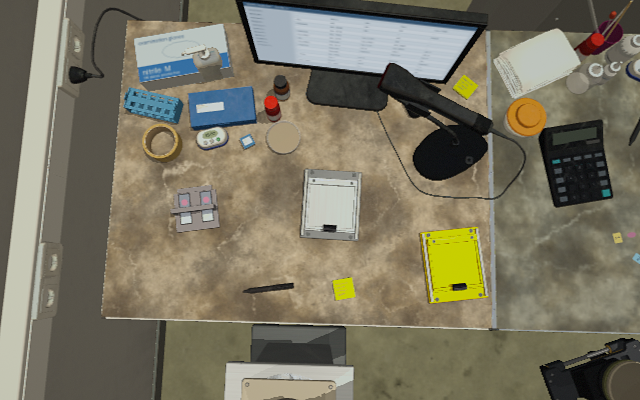

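View pics/side0.png

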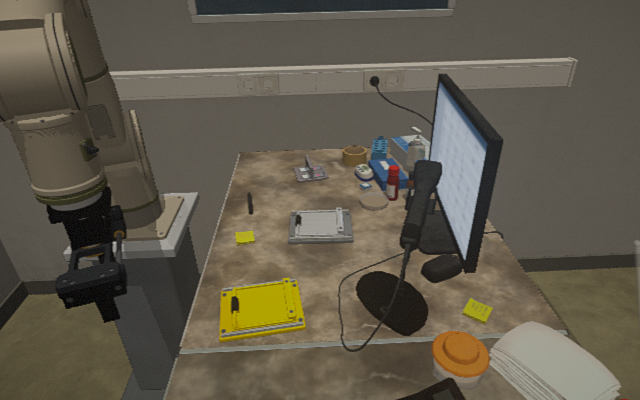

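The top view shows the grey-and-aluminium stage at (331,205), with its black latch at (329,228). The yellow one at (454,265) has the same shape but the wrong colour, so it is a look-alike. The carrier with two slides is at (195,208), the dish at (283,138), and the cover box is probably the small blue item at (248,142). Next is one enlarged crop to confirm.

Run:
```python
from h import *
a=np.load("top0.npy");s=np.load("side0.npy")
f=lambda im,x,y,w,h:cv2.resize(im[y:y+h,x:x+w],(400,300),interpolation=cv2.INTER_CUBIC)
o=np.vstack([np.hstack([f(a,155,178,80,60),f(a,280,160,106,80)]),np.hstack([f(s,270,140,80,60),f(s,275,195,93,70)])])
cv2.imwrite("pics/crop.png",o)
c=camera("top")
for u,v in[(195,208),(331,205),(329,228),(283,138),(248,142)]:print(u,v,onz(c,u,v,0.02))
```

```text
195 208 [0.53242528 0.25597758 0.02      ]
331 205 [ 0.55002275 -0.09199755  0.02      ]
329 228 [ 0.49090861 -0.08833449  0.02      ]
283 138 [0.72281761 0.03770466 0.02      ]
248 142 [0.70950611 0.12864405 0.02      ]
```

View pics/crop.png

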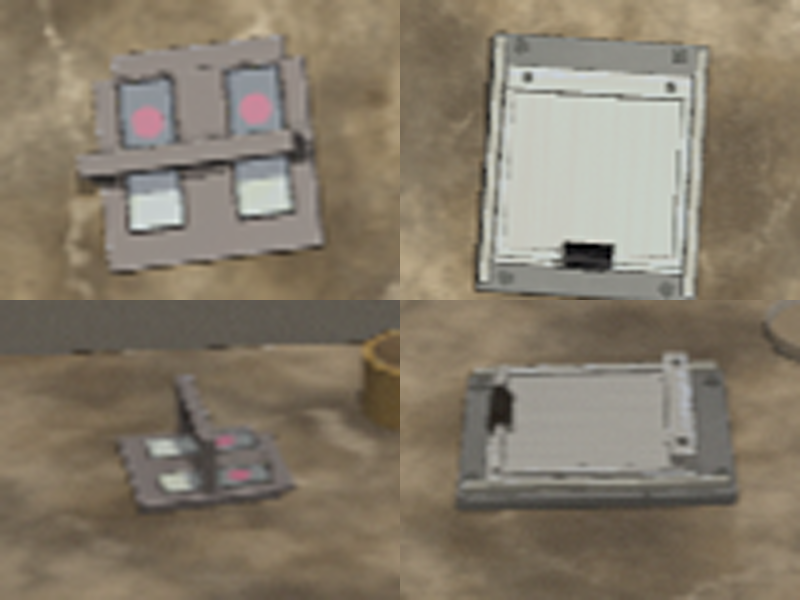

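The crops confirm it. The carrier's tongue is at the top of its image (world +x). The grey stage has its lip at the top and its black latch at the bottom, so both face about +x. Next I measure the numbers.

Run:
```python
from h import *
c=camera("top");s=camera("side")
T=lambda X,Y:(155+X/5-.4,178+Y/5-.4)
S=lambda X,Y:(280+X*.265-.37,160+Y*.265-.37)
ang=lambda d:np.degrees(np.arctan2(d[1],d[0]))
def show(n,f,z,pts):
    P=[onz(c,*f(*p),z) for p in pts]
    print(n,[np.round(p[:2],4).tolist() for p in P]);return P
P=show("bar ends",T,.054,[(79,167),(298,140)]);d=P[0]-P[1];print("len",np.linalg.norm(d),"ctr",(P[0]+P[1])/2,"x-ang",ang(d)-90)
P=show("plate front L,R",T,.008,[(110,270),(323,244)]);d=P[0]-P[1];print("len",np.linalg.norm(d),ang(d)-90,(P[0]+P[1])/2)
P=show("tongue L,R",T,.005,[(110,55),(282,37)]);d=P[0]-P[1];print("len",np.linalg.norm(d),ang(d)-90,(P[0]+P[1])/2)
P=show("base corners TL TR BL BR",S,.012,[(493,34),(708,46),(477,289),(693,298)])
print("len",[np.linalg.norm(P[i]-P[j]) for i,j in((0,1),(2,3),(0,2),(1,3))],"ctr",sum(P)/4,[ang(P[0]-P[2]),ang(P[1]-P[3]),ang(P[0]-P[1])-90,ang(P[2]-P[3])-90])
P=show("lip front L,R z33",S,.033,[(508,91),(686,97)]);d=P[0]-P[1];print(np.linalg.norm(d),ang(d)-90,(P[0]+P[1])/2)
P=show("latch top nose L,R z39",S,.039,[(564,242),(614,242)]);print((P[0]+P[1])/2)
P=show("wall inner L,R z26.5",S,.0265,[(500,259),(680,269)]);d=P[0]-P[1];print(np.linalg.norm(d),ang(d)-90,(P[0]+P[1])/2)
# side check of the stage: base bottom corners
for p in[(456,500),(736,500)]:print("side base corner z~.0",onz(s,275+p[0]%400*.2325 if 0 else 275+(p[0]-400)*.2325,195+(p[1]-300)*.2333,0.0)[:2])
```

```text
bar ends [[0.5195, 0.3084], [0.5361, 0.2001]]
len 0.10955219910998182 ctr [0.52777461 0.25429093 0.054     ] x-ang 8.72547225787072
plate front L,R [[0.4715, 0.3023], [0.488, 0.1937]]
len 0.1097986983286828 8.611572786890406 [0.47973862 0.24798808 0.008     ]
tongue L,R [[0.5835, 0.3108], [0.5955, 0.2218]]
len 0.08983428556989399 7.694588951729642 [0.58951107 0.2662754  0.005     ]
base corners TL TR BL BR [[0.6523, -0.2965], [0.6481, -0.4448], [0.4761, -0.2859], [0.4741, -0.4321]]
len [np.float64(0.1484246534459514), np.float64(0.14621238757799718), np.float64(0.17652069314765978), np.float64(0.17438780867461928)] ctr [ 0.56265219 -0.36482229  0.012     ] [np.float64(-3.4396008955423505), np.float64(-4.194639505380631), np.float64(-1.6322833103406964), np.float64(-0.7625278779251943)]
lip front L,R z33 [[0.6091, -0.3028], [0.6084, -0.4232]]
0.12036150953036058 -0.33475614135885223 [ 0.60873891 -0.36302864  0.033     ]
latch top nose L,R z39 [[0.5072, -0.339], [0.5082, -0.3723]]
[ 0.50768425 -0.35563969  0.039     ]
wall inner L,R z26.5 [[0.4957, -0.2987], [0.4924, -0.4195]]
0.12077601945946585 -1.5640840797591409 [ 0.494048   -0.35911051  0.0265    ]
side base corner z~.0 [ 0.46229224 -0.15023211]
side base corner z~.0 [ 0.6418179  -0.16309522]
```

```bash
python3 -m crank '[{"x":0.04,"y":-0.01,"az":-0.06},{"x":-0.03,"y":-0.05,"az":-0.12},{"x":-0.07,"y":-0.09,"az":-0.18},{"x":-0.11,"y":-0.13,"az":-0.24},{"x":-0.14,"y":-0.16,"az":-0.30}]' 30
```

```text
schema error: expected keys x, y, z, ax, ay, az, claw
```

The stage crop offset was wrong because I left out the 400 px panel offset. The carrier figures are sound: bar length 109.6 mm against 108, tongue 89.8 against 90. I'll fix the stage and start moving.

```bash
python3 - <<'E'
from h import *
c=camera("top");s=camera("side")
S=lambda X,Y:(280+(X-400)*.265-.37,160+Y*.265-.37)
ang=lambda d:np.degrees(np.arctan2(d[1],d[0]))
def show(n,f,z,pts):
    P=[onz(c,*f(*p),z) for p in pts]
    print(n,[np.round(p[:2],4).tolist() for p in P]);return P
P=show("base corners TL TR BL BR",S,.012,[(493,34),(708,46),(477,289),(693,298)])
print("len",[np.linalg.norm(P[i]-P[j]) for i,j in((0,1),(2,3),(0,2),(1,3))],"ctr",sum(P)/4,[ang(P[0]-P[2]),ang(P[1]-P[3]),ang(P[0]-P[1])-90,ang(P[2]-P[3])-90])
for n,z,a,b in[("lip front",.033,(508,91),(686,97)),("latch nose",.039,(564,242),(614,242)),("wall inner",.0265,(500,259),(680,269))]:
    P=show(n,S,z,[a,b]);d=P[0]-P[1];print(np.linalg.norm(d),ang(d)-90,(P[0]+P[1])/2)
E
python3 -m crank '[{"x":0.04,"y":-0.01,"z":0,"ax":0,"ay":0,"az":-0.06,"claw":-1},{"x":0.01,"y":-0.05,"z":0,"ax":0,"ay":0,"az":-0.12,"claw":-1},{"x":-0.03,"y":-0.09,"z":0,"ax":0,"ay":0,"az":-0.18,"claw":-1},{"x":-0.06,"y":-0.12,"z":0,"ax":0,"ay":0,"az":-0.24,"claw":-1},{"x":-0.09,"y":-0.15,"z":0,"ax":0,"ay":0,"az":-0.30,"claw":-1}]' 30
```

```text
base corners TL TR BL BR [[0.6445, -0.0202], [0.6402, -0.1688], [0.4684, -0.015], [0.4665, -0.1614]]
len [np.float64(0.1486593879825816), np.float64(0.1463764189073158), np.float64(0.1761152559882718), np.float64(0.1739180167464721)] ctr [ 0.55490626 -0.09137418  0.012     ] [np.float64(-1.7002208913135561), np.float64(-2.458804360876408), np.float64(-1.6268933677920785), np.float64(-0.7596807477825394)]
lip front [[0.6014, -0.0323], [0.6007, -0.1528]]
0.12046905586812762 -0.3328619947719176 [ 0.60107262 -0.09251762  0.033     ]
latch nose [[0.4997, -0.0728], [0.5006, -0.1061]]
0.03328511499876458 1.621751665344135 [ 0.50014764 -0.08944587  0.039     ]
wall inner [[0.4881, -0.0303], [0.4848, -0.1512]]
0.12096282142995347 -1.5589259923973486 [ 0.48645112 -0.09074947  0.0265    ]
time: 0.77
ee_pos: [0.3109, -0.4744, 0.2216]
eef_rot: [0.952, -0.306, -0.0, -0.0]
ft_force: [1.7, -0.6, 0.5]
width: 0.0871
```

```bash
python3 -m crank '[{"x":-0.013,"y":-0.038,"z":0,"ax":0,"ay":0,"az":-0.06,"claw":-1},{"x":-0.026,"y":-0.076,"z":0,"ax":0,"ay":0,"az":-0.12,"claw":-1},{"x":-0.039,"y":-0.113,"z":0,"ax":0,"ay":0,"az":-0.18,"claw":-1},{"x":-0.052,"y":-0.151,"z":0,"ax":0,"ay":0,"az":-0.24,"claw":-1},{"x":-0.065,"y":-0.189,"z":0,"ax":0,"ay":0,"az":-0.30,"claw":-1}]'
python3 -m crank '[{"x":0.011,"y":-0.038,"z":0,"ax":0,"ay":0,"az":-0.04,"claw":-1},{"x":0.022,"y":-0.076,"z":0,"ax":0,"ay":0,"az":-0.086,"claw":-1},{"x":0.033,"y":-0.114,"z":0,"ax":0,"ay":0,"az":-0.086,"claw":-1},{"x":0.044,"y":-0.152,"z":0,"ax":0,"ay":0,"az":-0.086,"claw":-1},{"x":0.055,"y":-0.19,"z":0,"ax":0,"ay":0,"az":-0.086,"claw":-1}]'
```

```text
time: 1.18
ee_pos: [0.3688, -0.2832, 0.2227]
eef_rot: [1.0, -0.012, 0.0, 0.0]
ft_force: [1.7, -0.3, -0.3]
width: 0.087
time: 1.6
ee_pos: [0.4293, -0.0948, 0.2229]
eef_rot: [0.997, 0.071, 0.0, 0.0]
ft_force: [1.0, 0.7, 0.7]
width: 0.0866
```

```bash
python3 -m crank '[{"x":0.015,"y":-0.035,"z":0,"ax":0,"ay":0,"az":-0.003,"claw":-1},{"x":0.03,"y":-0.07,"z":0,"ax":0,"ay":0,"az":-0.003,"claw":-1},{"x":0.045,"y":-0.105,"z":0,"ax":0,"ay":0,"az":-0.003,"claw":-1},{"x":0.06,"y":-0.14,"z":0,"ax":0,"ay":0,"az":-0.003,"claw":-1},{"x":0.075,"y":-0.175,"z":0,"ax":0,"ay":0,"az":-0.003,"claw":-1}]'
python3 -m crank '[{"x":0.015,"y":-0.035,"z":0,"ax":0,"ay":0,"az":0,"claw":-1},{"x":0.03,"y":-0.07,"z":0,"ax":0,"ay":0,"az":0,"claw":-1},{"x":0.045,"y":-0.105,"z":0.02,"ax":0,"ay":0,"az":0,"claw":-1},{"x":0.06,"y":-0.135,"z":0.04,"ax":0,"ay":0,"az":0,"claw":-1},{"x":0.072,"y":-0.156,"z":0.06,"ax":0,"ay":0,"az":0,"claw":-1}]'
python3 - <<'E'
from h import *
s=camera("side");cv2.imwrite("pics/s1.png",cv2.resize(s["color"][60:260,200:466],(800,600)))
st=r.read_state();print(st["ee_pos"],R.from_quat(st["eef_rot"]).as_matrix().round(4))
for z in(0.046,):print(proj(s,[.5278,.2543,z]),proj(s,st["ee_pos"]))
E
```

```text
time: 2.02
ee_pos: [0.4786, 0.089, 0.2229]
eef_rot: [0.997, 0.074, 0.001, 0.0]
ft_force: [0.9, -0.3, -0.7]
width: 0.0871
time: 2.43
ee_pos: [0.5265, 0.2557, 0.1617]
eef_rot: [0.997, 0.075, 0.0, -0.001]
ft_force: [0.7, -0.8, 0.2]
width: 0.087
[0.52492665 0.2581005  0.15726787] [[ 0.9882  0.1533 -0.0047]
 [ 0.1533 -0.9882  0.0019]
 [-0.0044 -0.0026 -1.    ]]
[308.64146871 163.03709372] [306.62077005 133.12620984]
```

View pics/s1.png

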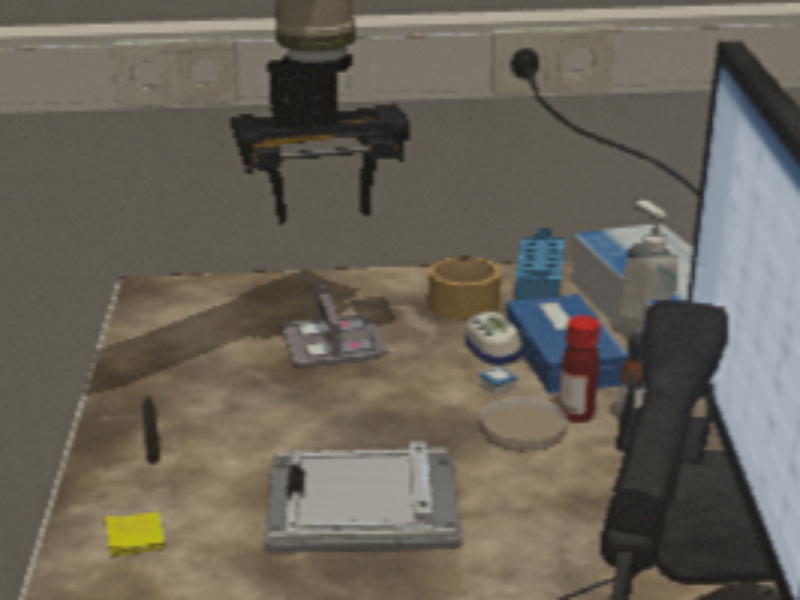

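The picture shows the open gripper directly above the carrier, whose handle is at about (330,325) in the crop, with nothing near it. I'll go down and grip.

```bash
python3 -m crank '[{"x":0.002,"y":0.004,"z":0.035,"ax":0,"ay":0,"az":0,"claw":-1},{"x":0.002,"y":0.004,"z":0.07,"ax":0,"ay":0,"az":0,"claw":-1},{"x":0.002,"y":0.004,"z":0.10,"ax":0,"ay":0,"az":0,"claw":-1},{"x":0.002,"y":0.004,"z":0.12,"ax":0,"ay":0,"az":0,"claw":-1},{"x":0.002,"y":0.004,"z":0.133,"ax":0,"ay":0,"az":0,"claw":-1}]'
python3 -m crank '[{"x":0,"y":0,"z":0,"ax":0,"ay":0,"az":0,"claw":-1},{"x":0,"y":0,"z":0,"ax":0,"ay":0,"az":0,"claw":0.3},{"x":0,"y":0,"z":0,"ax":0,"ay":0,"az":0,"claw":1},{"x":0,"y":0,"z":0,"ax":0,"ay":0,"az":0,"claw":1},{"x":0,"y":0,"z":0,"ax":0,"ay":0,"az":0,"claw":1}]' 40
python3 -m crank '[{"x":0,"y":0,"z":0,"ax":0,"ay":0,"az":0,"claw":1},{"x":0,"y":0,"z":0,"ax":0,"ay":0,"az":0,"claw":1},{"x":0,"y":0,"z":0,"ax":0,"ay":0,"az":0,"claw":1},{"x":0,"y":0,"z":0,"ax":0,"ay":0,"az":0,"claw":1},{"x":0,"y":0,"z":0,"ax":0,"ay":0,"az":0,"claw":1}]' 40
```

```text
time: 2.9
ee_pos: [0.528, 0.2476, 0.0269]
eef_rot: [0.997, 0.074, -0.001, 0.001]
ft_force: [0.6, 0.6, -0.1]
width: 0.0871
time: 3.32
ee_pos: [0.5299, 0.2488, 0.0309]
eef_rot: [0.997, 0.074, 0.001, -0.0]
ft_force: [0.4, 0.1, 0.6]
width: 0.0681
time: 3.73
ee_pos: [0.5291, 0.2485, 0.0296]
eef_rot: [0.997, 0.074, 0.0, 0.0]
ft_force: [0.2, -0.8, 0.1]
width: 0.0351
```

```bash
python3 -m crank '[{"x":0,"y":0,"z":0,"ax":0,"ay":0,"az":0,"claw":1},{"x":0,"y":0,"z":0,"ax":0,"ay":0,"az":0,"claw":1},{"x":0,"y":0,"z":0,"ax":0,"ay":0,"az":0,"claw":1},{"x":0,"y":0,"z":0,"ax":0,"ay":0,"az":0,"claw":1},{"x":0,"y":0,"z":0,"ax":0,"ay":0,"az":0,"claw":1}]' 40
python3 -m crank '[{"x":0,"y":0,"z":0,"ax":0,"ay":0,"az":0,"claw":1},{"x":0,"y":0,"z":0,"ax":0,"ay":0,"az":0,"claw":1},{"x":0,"y":0,"z":0,"ax":0,"ay":0,"az":0,"claw":1},{"x":0,"y":0,"z":0,"ax":0,"ay":0,"az":0,"claw":1},{"x":0,"y":0,"z":0,"ax":0,"ay":0,"az":0,"claw":1}]' 40
python3 - <<'E'
from h import *
for i in range(3):
    camera("side");st=r.read_state();print(st["ee_pos"],R.from_quat(st["eef_rot"]).as_rotvec(),st["ft_force"],st["width"],st["joint_positions"])
E
```

```text
time: 4.15
ee_pos: [0.529, 0.2485, 0.0295]
eef_rot: [0.997, 0.074, -0.0, 0.0]
ft_force: [-0.6, 0.4, 0.2]
width: 0.0114
time: 4.57
ee_pos: [0.529, 0.2485, 0.0295]
eef_rot: [0.997, 0.074, -0.0, 0.0]
ft_force: [0.0, -0.3, -0.9]
width: 0.0115
[0.52904062 0.24854123 0.02950746] [ 3.13283197e+00  2.33878916e-01 -3.74494284e-06] [-0.95207679 -0.32554573 -0.32077888] 0.011565529696232655 [ 0.12706018  0.56897337 -0.8144156   1.73315261  0.46993926  1.04599588
 -0.70193736]
[0.52902387 0.24849302 0.02950058] [ 3.13273309e+00  2.33820448e-01 -8.57567644e-05] [-0.24125167  0.31084092 -0.83264881] 0.011243672517505032 [ 0.127075    0.56897006 -0.81440885  1.73317194  0.4699814   1.04608688
 -0.70197797]
[0.52903183 0.24847927 0.02947716] [ 3.13275526e+00  2.33756380e-01 -1.15719653e-04] [ 0.41544237  0.12669478 -0.06818959] 0.011860141069483097 [ 0.12706558  0.568994   -0.81434624  1.7331727   0.46995303  1.0460463
 -0.70196246]
```

The bar is gripped at 11.5 mm. Before lifting I'll write a planner helper that gives the shift and turn for a desired tongue-end pose.

```bash
cat >> h.py <<'E'
TO=np.array([.063,-.006,.0295])  # tongue end in tool frame
def pose(tongue,yaw,tilt):
    M=R.from_euler('z',yaw,degrees=True)*R.from_euler('y',tilt,degrees=True)*R.from_euler('x',180,degrees=True)
    return np.array(tongue)-M.apply(TO),M
def delta(p0,M0,p1,M1):
    return M0.inv().apply(p1-p0),(M0.inv()*M1).as_rotvec()/2
def now():
    st=r.read_state();return st["ee_pos"],R.from_quat(st["eef_rot"])
def report():
    p,M=now();t=p+M.apply(TO);x=M.apply([1,0,0]);print("tongue",t.round(4),"yaw",np.degrees(np.arctan2(x[1],x[0])).round(2),"tilt",np.degrees(-np.arcsin(x[2])).round(2),"F",r.read_state()["ft_force"].round(1))
SEAT=np.array([.546,-.091]);YAW=-1.6
u=np.array([np.cos(np.radians(YAW)),np.sin(np.radians(YAW))])
def at(xs,z,tilt,ys=0):
    n=np.array([-u[1],u[0]]);q=SEAT+xs*u+ys*n;return pose([*q,z],YAW,tilt)
E
python3 - <<'E'
from h import *
p,M=now();report()
up=(p+np.array([0,0,.12]),M)
a=at(.045,.10,0); b=at(.045,.10,15); c=at(.047,.045,15)
for s,e in((up,a),(a,b),(b,c)):print([v.round(4) for v in delta(*s,*e)])
E
python3 -m crank '[{"x":0,"y":0,"z":-0.02,"ax":0,"ay":0,"az":0,"claw":1},{"x":0,"y":0,"z":-0.05,"ax":0,"ay":0,"az":0,"claw":1},{"x":0,"y":0,"z":-0.08,"ax":0,"ay":0,"az":0,"claw":1},{"x":0,"y":0,"z":-0.11,"ax":0,"ay":0,"az":0,"claw":1},{"x":0,"y":0,"z":-0.12,"ax":0,"ay":0,"az":0,"claw":1}]' 40
```

```text
tongue [ 0.5904  0.2638 -0.    ] yaw 8.53 tilt 0.0 F [ 0.4  0.1 -0.1]
[array([-0.0524,  0.341 ,  0.02  ]), array([0.0001, 0.    , 0.0884])]
[array([ 0.0098, -0.    , -0.0153]), array([ 0.    , -0.1309, -0.    ])]
[array([ 0.0162, -0.    ,  0.0526]), array([0., 0., 0.])]
time: 5.13
ee_pos: [0.5303, 0.2497, 0.1538]
eef_rot: [0.997, 0.075, 0.002, -0.001]
ft_force: [0.4, -0.2, -1.6]
width: 0.0117
```

```bash
python3 -m crank '[{"x":-0.006,"y":0.03,"z":0,"ax":0,"ay":0,"az":0.02,"claw":1},{"x":-0.012,"y":0.068,"z":0,"ax":0,"ay":0,"az":0.04,"claw":1},{"x":-0.018,"y":0.106,"z":0,"ax":0,"ay":0,"az":0.06,"claw":1},{"x":-0.024,"y":0.144,"z":0,"ax":0,"ay":0,"az":0.08,"claw":1},{"x":-0.029,"y":0.18,"z":0,"ax":0,"ay":0,"az":0.088,"claw":1}]' 40
python3 - <<'E'
from h import *
p,M=now();report();print([v.round(4) for v in delta(p,M,*at(.045,.10,0))])
E
```

```text
time: 5.55
ee_pos: [0.5264, 0.0639, 0.1489]
eef_rot: [1.0, -0.015, -0.0, 0.0]
ft_force: [1.6, 0.5, -1.6]
width: 0.0112
tongue [0.5895 0.068  0.1193] yaw -1.7 tilt 0.04 F [ 1.6  0.5 -1.6]
[array([0.0062, 0.1602, 0.0195]), array([ 0.0004,  0.0003, -0.0009])]
```

```bash
python3 -m crank '[{"x":0.003,"y":0.035,"z":0,"ax":0,"ay":-0.026,"az":0,"claw":1},{"x":0.006,"y":0.07,"z":0,"ax":0,"ay":-0.052,"az":0,"claw":1},{"x":0.010,"y":0.105,"z":0,"ax":0,"ay":-0.078,"az":0,"claw":1},{"x":0.013,"y":0.135,"z":0.002,"ax":0,"ay":-0.104,"az":0,"claw":1},{"x":0.016,"y":0.16,"z":0.004,"ax":0,"ay":-0.131,"az":0,"claw":1}]' 40
python3 - <<'E'
from h import *
for i in range(4):camera("side")
p,M=now();report();print([v.round(4) for v in delta(p,M,*at(.045,.06,15))])
E
```

```text
time: 5.97
ee_pos: [0.5384, -0.0976, 0.1449]
eef_rot: [0.991, -0.015, -0.132, -0.001]
ft_force: [1.1, 1.3, -2.3]
width: 0.0117
tongue [ 0.5919 -0.0897  0.0994] yaw -1.59 tilt 15.07 F [-0.5  0.8 -1.3]
[array([0.0094, 0.0026, 0.0384]), array([-0.0005,  0.0006,  0.    ])]
```

```bash
python3 -m crank '[{"x":0.003,"y":0.001,"z":0.010,"ax":0,"ay":0,"az":0,"claw":1},{"x":0.006,"y":0.002,"z":0.022,"ax":0,"ay":0,"az":0,"claw":1},{"x":0.009,"y":0.0026,"z":0.032,"ax":0,"ay":0,"az":0,"claw":1},{"x":0.0094,"y":0.0026,"z":0.0384,"ax":0,"ay":0,"az":0,"claw":1},{"x":0.0094,"y":0.0026,"z":0.0384,"ax":0,"ay":0,"az":0,"claw":1}]' 40
python3 - <<'E'
from h import *
for i in range(3):s=camera("side")
t=camera("top");report();p,M=now()
f=lambda im,x,y,w,h:cv2.resize(im[y:y+h,x:x+w],(400,600),interpolation=cv2.INTER_CUBIC)
cv2.imwrite("pics/s2.png",np.hstack([f(t["color"],298,157,68,102),f(s["color"],275,135,85,128)]))
q=p+M.apply(TO)
for c in(t,s):
  print("tongue px",proj(c,q),"L/R ends",proj(c,p+M.apply(TO+[0,.045,0])),proj(c,p+M.apply(TO-[0,.045,0])))
E
```

```text
time: 6.58
ee_pos: [0.5365, -0.0964, 0.1041]
eef_rot: [0.991, -0.013, -0.132, -0.002]
ft_force: [-0.1, -0.1, -2.2]
width: 0.0115
tongue [ 0.5915 -0.092   0.0618] yaw -1.54 tilt 14.96 F [-0.3  0.3 -2.3]
tongue px [331.87798617 186.45164012] L/R ends [349.90370135 187.43406059] [313.86233859 185.46976834]
tongue px [333.04351088 209.79129719] L/R ends [333.70182525 218.45689466] [332.42694685 201.67527257]
```

View pics/s2.png

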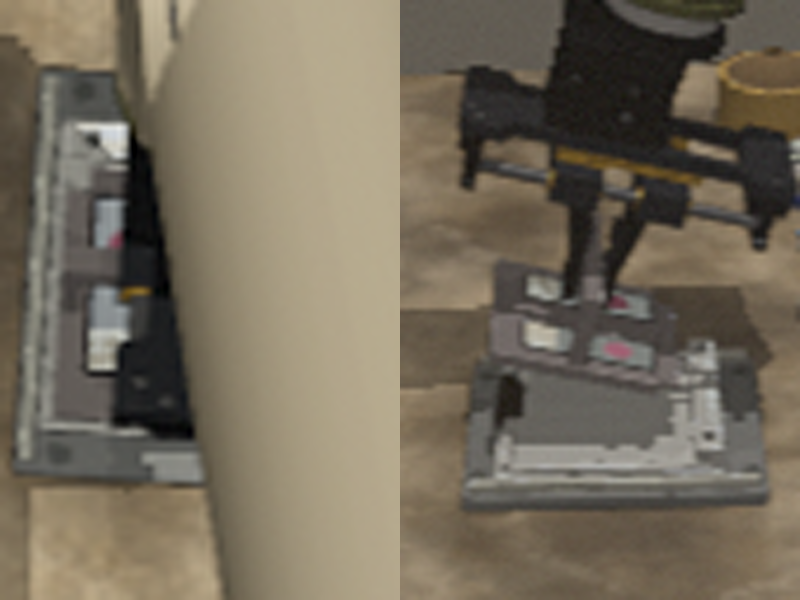

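The picture shows the carrier tilted tongue-down over the stage. In the top half its left edge is at X≈57 and the fence is just left of it. I'll cross-check the sideways alignment numerically.

Run:
```python
from h import *
t=camera("top");a=np.load("top0.npy");p,M=now()
print("floor ctr y",onz(t,330.1,206.5,.021))
# plate left edge predicted at plate top, mid: tool coords
for lab,x in(("tonguewards",.04),("mid",0),("front",-.045)):
    q=p+M.apply([x,-.006-.055,TO[2]-.008]);w=proj(t,q);print(lab,q.round(4),w,"crop",(w-[298,157])*5.882)
# rows of gray profile: original floor and now
for v in(190,200,210,220):
    print(v,"before",a[v,296:316].mean(1).astype(int),a[v,348:368].mean(1).astype(int));print("  now",t["color"][v,296:318].astype(int).tolist()[8:18])
```

```text
floor ctr y [ 0.54596776 -0.08976279  0.021     ]
tonguewards [ 0.5729 -0.0366  0.0755] [309.35192466 192.40222629] crop [ 66.77202083 208.23589504]
mid [ 0.5343 -0.0355  0.0858] [308.37810748 207.48599824] crop [ 61.04402821 296.95864164]
front [ 0.4908 -0.0344  0.0974] [307.25218729 224.92574342] crop [ 54.42136565 399.53922277]
190 before [ 96  98 113 106  96 100  74  51 166 196 137 142 196 186 190 201 199 198
 197 197] [201 201 200 200 200 203 156 182 172 102 162 185 142  98 103 107 107 103
 100  98]
  now [[110, 121, 121], [130, 143, 143], [93, 101, 101], [109, 117, 117], [113, 120, 121], [93, 98, 101], [87, 90, 97], [87, 92, 98], [82, 87, 92], [67, 71, 76]]
200 before [102  99  98  98  97  97  89 141 182 147 116 186 188 190 199 199 198 197
 197 198] [201 200 199 199 201 156 179 208 148 157 193 157  92  88  98 102 100  95
 100 100]
  now [[123, 135, 134], [100, 109, 110], [96, 103, 102], [123, 130, 131], [106, 112, 116], [85, 90, 96], [87, 92, 96], [88, 92, 97], [87, 91, 96], [89, 93, 98]]
210 before [106 105 108 111 115  87 104 171 185 129 177 205 199 198 198 197 196 196
 197 198] [201 200 200 200 203 175 191 171 120 170 182 135  94  98  97  97  95  93
  94  97]
  now [[116, 128, 129], [95, 101, 102], [118, 126, 126], [113, 120, 121], [90, 96, 100], [89, 94, 99], [90, 94, 100], [91, 96, 102], [65, 69, 73], [99, 98, 94]]
220 before [127 124 126 133 103  57 167 196 147 152 198 179 186 200 197 197 197 197
 198 198] [201 201 200 204 152 178 208 147 161 198 155  98 102 106 105 100  97  98
 100  97]
  now [[93, 101, 101], [109, 116, 116], [112, 120, 120], [91, 96, 101], [87, 91, 97], [89, 92, 99], [88, 92, 98], [89, 93, 99], [69, 72, 77], [43, 44, 46]]
```

```bash
sed -i 's/TO=np.array(\[.063,-.006,/TO=np.array([.063,-.0075,/; s/YAW=-1.6/YAW=-1.8/' h.py
python3 - <<'E'
from h import *
t=camera("top");P=[onz(t,331.8,190,.023),onz(t,330,220,.023)];d=P[0]-P[1];print("midline yaw",np.degrees(np.arctan2(d[1],d[0])),P)
report();p,M=now();a=at(.047,.03,15);b=at(.047,.021,15);c=at(.056,.021,15)
for s,e in(((p,M),a),((p,M),b),(b,c)):print([v.round(4) for v in delta(*s,*e)])
E
```

```text
midline yaw -2.019757545130812 [array([ 0.58850609, -0.09303747,  0.023     ]), array([ 0.51112407, -0.09030851,  0.023     ])]
tongue [ 0.5916 -0.0906  0.0618] yaw -1.55 tilt 14.95 F [ 0.4  0.5 -2.3]
[array([0.0095, 0.0016, 0.0303]), array([ 0.0007, -0.0004,  0.0021])]
[array([0.0119, 0.0016, 0.039 ]), array([ 0.0007, -0.0004,  0.0021])]
[array([ 0.0087, -0.    , -0.0023]), array([0., 0., 0.])]
```

```bash
python3 -m crank '[{"x":0.003,"y":0.0016,"z":0.010,"ax":0,"ay":0,"az":0.002,"claw":1},{"x":0.0065,"y":0.0016,"z":0.021,"ax":0,"ay":0,"az":0.002,"claw":1},{"x":0.0095,"y":0.0016,"z":0.0303,"ax":0,"ay":0,"az":0.002,"claw":1},{"x":0.0108,"y":0.0016,"z":0.035,"ax":0,"ay":0,"az":0.002,"claw":1},{"x":0.0117,"y":0.0016,"z":0.038,"ax":0,"ay":0,"az":0.002,"claw":1}]' 40
python3 - <<'E'
from h import *
for i in range(3):s=camera("side")
report();p,M=now();b=at(.047,.021,15);c=at(.056,.021,15)
for s_,e in(((p,M),b),((p,M),c)):print([v.round(4) for v in delta(*s_,*e)])
cv2.imwrite("pics/s3.png",cv2.resize(s["color"][185:255,275:368],(800,600),interpolation=cv2.INTER_CUBIC))
E
```

```text
time: 7.3
ee_pos: [0.5385, -0.0983, 0.0648]
eef_rot: [0.991, -0.015, -0.132, -0.002]
ft_force: [-0.5, 0.3, -1.3]
width: 0.0118
tongue [ 0.5926 -0.0924  0.0213] yaw -1.77 tilt 15.03 F [ 0.7  0.  -1.9]
[array([0.0004, 0.0001, 0.0002]), array([0.0005, 0.0002, 0.0002])]
[array([ 0.0091,  0.0001, -0.0021]), array([0.0005, 0.0002, 0.0002])]
```

View pics/s3.png

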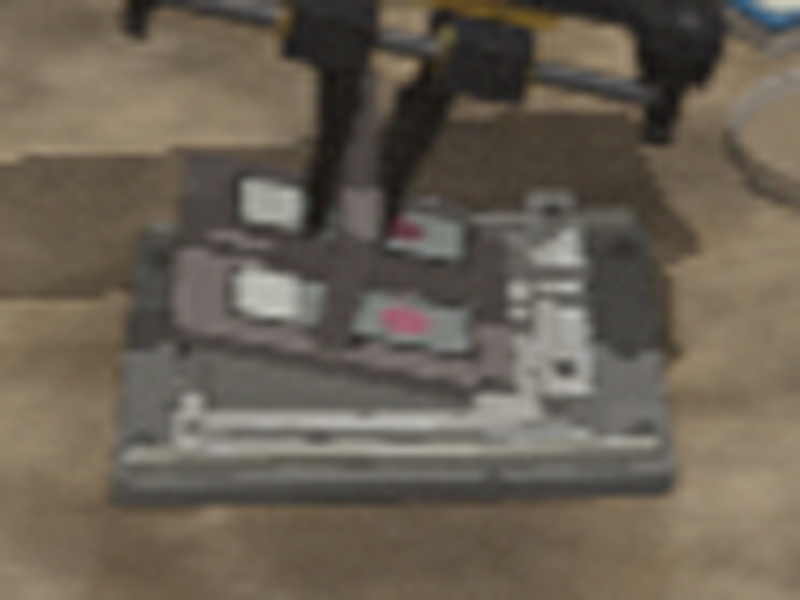

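The tongue is low and just in front of the lip, with no contact force. Now I push forward slowly.

```bash
python3 -m crank '[{"x":0.0020,"y":0,"z":-0.0005,"ax":0,"ay":0,"az":0,"claw":1},{"x":0.0040,"y":0,"z":-0.001,"ax":0,"ay":0,"az":0,"claw":1},{"x":0.006,"y":0,"z":-0.0015,"ax":0,"ay":0,"az":0,"claw":1},{"x":0.0075,"y":0,"z":-0.0019,"ax":0,"ay":0,"az":0,"claw":1},{"x":0.009,"y":0,"z":-0.0022,"ax":0,"ay":0,"az":0,"claw":1}]' 40
python3 -c "
from h import *;report()"
python3 -m crank '[{"x":0.0010,"y":0,"z":-0.0003,"ax":0,"ay":0,"az":0,"claw":1},{"x":0.0020,"y":0,"z":-0.0005,"ax":0,"ay":0,"az":0,"claw":1},{"x":0.003,"y":0,"z":-0.0008,"ax":0,"ay":0,"az":0,"claw":1},{"x":0.004,"y":0,"z":-0.001,"ax":0,"ay":0,"az":0,"claw":1},{"x":0.004,"y":0,"z":-0.001,"ax":0,"ay":0,"az":0,"claw":1}]' 40
python3 -c "
from h import *;report()"
```

```text
time: 7.87
ee_pos: [0.5489, -0.0986, 0.0663]
eef_rot: [0.991, -0.015, -0.13, -0.001]
ft_force: [-0.5, 0.6, -1.9]
width: 0.0114
tongue [ 0.6023 -0.0928  0.0215] yaw -1.79 tilt 14.99 F [-0.5  0.6 -1.9]
time: 8.28
ee_pos: [0.5528, -0.0988, 0.066]
eef_rot: [0.991, -0.015, -0.131, -0.001]
ft_force: [0.2, 0.4, -2.2]
width: 0.0117
tongue [ 0.6062 -0.093   0.0212] yaw -1.78 tilt 15.0 F [ 0.2  0.4 -2.2]
```

```bash
for i in 1; do python3 -m crank '[{"x":0.0007,"y":0,"z":-0.0002,"ax":0,"ay":0,"az":0,"claw":1},{"x":0.0014,"y":0,"z":-0.0004,"ax":0,"ay":0,"az":0,"claw":1},{"x":0.002,"y":0,"z":-0.0005,"ax":0,"ay":0,"az":0,"claw":1},{"x":0.002,"y":0,"z":-0.0005,"ax":0,"ay":0,"az":0,"claw":1},{"x":0.002,"y":0,"z":-0.0005,"ax":0,"ay":0,"az":0,"claw":1}]' 40;done
python3 -c "
from h import *;report()"
python3 -m crank '[{"x":0.0005,"y":0,"z":-0.0001,"ax":0,"ay":0,"az":0,"claw":1},{"x":0.001,"y":0,"z":-0.0003,"ax":0,"ay":0,"az":0,"claw":1},{"x":0.0015,"y":0,"z":-0.0004,"ax":0,"ay":0,"az":0,"claw":1},{"x":0.0015,"y":0,"z":-0.0004,"ax":0,"ay":0,"az":0,"claw":1},{"x":0.0015,"y":0,"z":-0.0004,"ax":0,"ay":0,"az":0,"claw":1}]' 40
python3 -c "
from h import *;report()"
```

```text
time: 8.7
ee_pos: [0.5544, -0.0988, 0.0659]
eef_rot: [0.991, -0.015, -0.131, -0.001]
ft_force: [-1.2, 0.1, -1.0]
width: 0.0117
tongue [ 0.6078 -0.093   0.021 ] yaw -1.78 tilt 15.05 F [-1.2  0.1 -1. ]
time: 9.12
ee_pos: [0.555, -0.0988, 0.0659]
eef_rot: [0.991, -0.015, -0.132, -0.001]
ft_force: [-7.7, 0.4, 0.7]
width: 0.0117
tongue [ 0.6083 -0.093   0.021 ] yaw -1.78 tilt 15.18 F [-7.7  0.4  0.7]
```

The stop was felt at tongue x = 0.608, where vision put it (0.609), with 7.7 N. Now I turn the front edge down around the tongue end.

Run:
```python
from h import *
report();s=at(.0623,.021,15)
for tilt,z in((12.5,.0205),(10,.020),(7.5,.020),(5,.0195),(2.5,.0195),(0,.019)):
    print(tilt,[v.round(4) for v in delta(*s,*at(.0620,z,tilt))])
```

```text
tongue [ 0.6083 -0.093   0.021 ] yaw -1.78 tilt 15.18 F [-7.7  0.4  0.7]
12.5 [array([-0.0014,  0.    ,  0.0033]), array([-0.    ,  0.0218,  0.    ])]
10 [array([-0.0024,  0.    ,  0.0066]), array([0.    , 0.0436, 0.    ])]
7.5 [array([-0.0033,  0.    ,  0.0095]), array([0.    , 0.0654, 0.    ])]
5 [array([-0.0041,  0.    ,  0.0129]), array([-0.    ,  0.0873,  0.    ])]
2.5 [array([-0.0048, -0.    ,  0.0159]), array([-0.    ,  0.1091,  0.    ])]
0 [array([-0.0053,  0.    ,  0.0193]), array([0.    , 0.1309, 0.    ])]
```

```bash
python3 -m crank '[{"x":-0.0010,"y":0,"z":0.0010,"ax":0,"ay":0.007,"az":0,"claw":1},{"x":-0.0016,"y":0,"z":0.0022,"ax":0,"ay":0.0145,"az":0,"claw":1},{"x":-0.0021,"y":0,"z":0.0033,"ax":0,"ay":0.0218,"az":0,"claw":1},{"x":-0.0026,"y":0,"z":0.005,"ax":0,"ay":0.033,"az":0,"claw":1},{"x":-0.0031,"y":0,"z":0.0066,"ax":0,"ay":0.0436,"az":0,"claw":1}]' 60
python3 -c "
from h import *
camera('side');report();print(r.read_state()['torque'])"
python3 - <<'E'
from h import *
s=at(.062,.020,10)
for tilt,z in((9,.020),(8,.020),(7,.0197),(6,.0197),(5,.0195)):
    print(tilt,[v.round(4) for v in delta(*s,*at(.0620,z,tilt))])
E
```

```text
time: 9.53
ee_pos: [0.5512, -0.0987, 0.0604]
eef_rot: [0.996, -0.015, -0.087, -0.001]
ft_force: [-3.6, 0.5, -0.0]
width: 0.0115
tongue [ 0.6082 -0.0931  0.0204] yaw -1.78 tilt 9.85 F [-1.2  0.8 -1.1]
[ 0.06221994  0.09776185 -0.04069355]
9 [array([-0.0005,  0.    ,  0.0011]), array([0.    , 0.0087, 0.    ])]
8 [array([-0.001 , -0.    ,  0.0022]), array([-0.    ,  0.0175,  0.    ])]
7 [array([-0.0014, -0.    ,  0.0036]), array([-0.    ,  0.0262,  0.    ])]
6 [array([-0.0019, -0.    ,  0.0048]), array([-0.    ,  0.0349,  0.    ])]
5 [array([-0.0022, -0.    ,  0.0061]), array([-0.    ,  0.0436,  0.    ])]
```

```bash
python3 -m crank '[{"x":-0.0002,"y":0,"z":0.0006,"ax":0,"ay":0.0044,"az":0,"claw":1},{"x":-0.0005,"y":0,"z":0.0011,"ax":0,"ay":0.0087,"az":0,"claw":1},{"x":-0.0007,"y":0,"z":0.0016,"ax":0,"ay":0.013,"az":0,"claw":1},{"x":-0.001,"y":0,"z":0.0022,"ax":0,"ay":0.0175,"az":0,"claw":1},{"x":-0.001,"y":0,"z":0.0022,"ax":0,"ay":0.0175,"az":0,"claw":1}]' 60
python3 -c "
from h import *
camera('side');report();print(r.read_state()['torque'])"
```

```text
time: 10.0
ee_pos: [0.55, -0.0987, 0.0584]
eef_rot: [0.997, -0.015, -0.069, -0.0]
ft_force: [-3.7, 1.3, 0.5]
width: 0.0112
tongue [ 0.6085 -0.093   0.0205] yaw -1.78 tilt 8.0 F [-4.7  0.9  0.4]
[ 0.21627571  0.86054443 -0.06424421]
```

```bash
python3 -m crank '[{"x":-0.0005,"y":0,"z":0.0007,"ax":0,"ay":0.0044,"az":0,"claw":1},{"x":-0.0008,"y":0,"z":0.0014,"ax":0,"ay":0.0087,"az":0,"claw":1},{"x":-0.001,"y":0,"z":0.002,"ax":0,"ay":0.013,"az":0,"claw":1},{"x":-0.0013,"y":0,"z":0.0026,"ax":0,"ay":0.0175,"az":0,"claw":1},{"x":-0.0013,"y":0,"z":0.0026,"ax":0,"ay":0.0175,"az":0,"claw":1}]' 60
python3 -c "
from h import *
camera('side');report();print(r.read_state()['torque'])"
```

```text
time: 10.47
ee_pos: [0.5494, -0.0988, 0.0567]
eef_rot: [0.999, -0.015, -0.051, -0.0]
ft_force: [0.5, 0.8, 2.6]
width: 0.0113
tongue [ 0.6092 -0.0932  0.0209] yaw -1.78 tilt 5.86 F [-0.5 -0.7  3.4]
[ 0.13335297  0.24653616 -0.11432821]
```

```bash
python3 -m crank '[{"x":-0.0003,"y":0,"z":0.0008,"ax":0,"ay":0.0044,"az":0,"claw":1},{"x":-0.0006,"y":0,"z":0.0015,"ax":0,"ay":0.0087,"az":0,"claw":1},{"x":-0.0008,"y":0,"z":0.0022,"ax":0,"ay":0.013,"az":0,"claw":1},{"x":-0.001,"y":0,"z":0.0029,"ax":0,"ay":0.0175,"az":0,"claw":1},{"x":-0.001,"y":0,"z":0.0029,"ax":0,"ay":0.0175,"az":0,"claw":1}]' 60
python3 -c "
from h import *
camera('side');report();print(r.read_state()['torque'])"
```

```text
time: 10.93
ee_pos: [0.5487, -0.0987, 0.0548]
eef_rot: [0.999, -0.016, -0.033, 0.0]
ft_force: [-0.8, -1.0, 11.0]
width: 0.011
tongue [ 0.6098 -0.0931  0.0212] yaw -1.78 tilt 3.79 F [-1.6  1.  11.8]
[ 0.20091157  0.77717371 -0.14195929]
```

```bash
python3 -m crank '[{"x":-0.0003,"y":0,"z":0.0006,"ax":0,"ay":0.004,"az":0,"claw":1},{"x":-0.0006,"y":0,"z":0.0012,"ax":0,"ay":0.008,"az":0,"claw":1},{"x":-0.0008,"y":0,"z":0.0018,"ax":0,"ay":0.012,"az":0,"claw":1},{"x":-0.0008,"y":0,"z":0.0018,"ax":0,"ay":0.012,"az":0,"claw":1},{"x":-0.0008,"y":0,"z":0.0018,"ax":0,"ay":0.012,"az":0,"claw":1}]' 60
python3 - <<'E'
from h import *
for i in range(2):s=camera('side')
report();print(r.read_state()['torque'])
cv2.imwrite("pics/s4.png",cv2.resize(s["color"][185:255,275:368],(800,600),interpolation=cv2.INTER_CUBIC))
E
```

```text
time: 11.4
ee_pos: [0.5469, -0.0985, 0.0519]
eef_rot: [1.0, -0.015, -0.022, 0.0]
ft_force: [0.4, 0.1, 4.7]
width: 0.0119
tongue [ 0.6087 -0.093   0.0195] yaw -1.77 tilt 2.55 F [0.4 0.9 4.9]
[ 0.24257546 -0.16870297 -0.16240133]
```

View pics/s4.png

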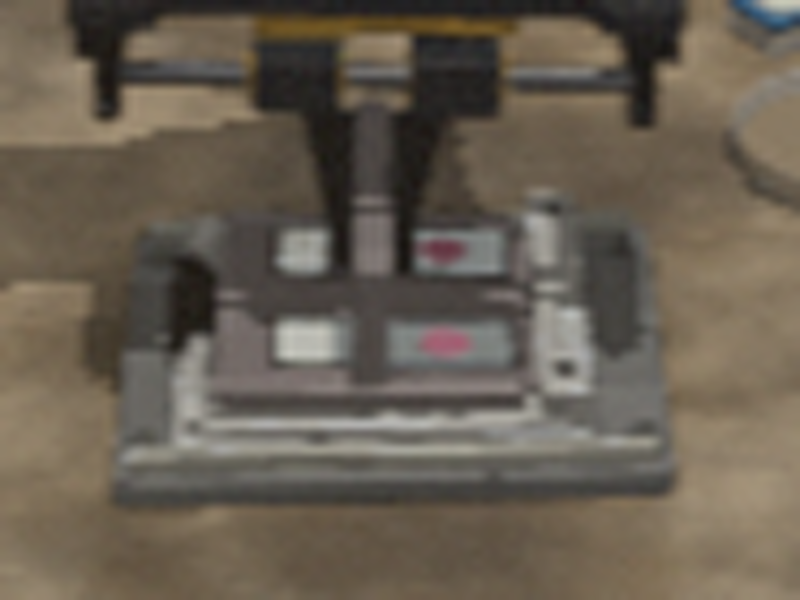

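The carrier is nearly flat inside the fences and under the lip. The latch, black at (190,300), is being pushed back and the force has fallen to 5 N. I continue down to flat.

```bash
python3 -m crank '[{"x":-0.0002,"y":0,"z":0.0006,"ax":0,"ay":0.005,"az":0,"claw":1},{"x":-0.0003,"y":0,"z":0.0012,"ax":0,"ay":0.010,"az":0,"claw":1},{"x":-0.0004,"y":0,"z":0.0018,"ax":0,"ay":0.015,"az":0,"claw":1},{"x":-0.0005,"y":0,"z":0.0022,"ax":0,"ay":0.018,"az":0,"claw":1},{"x":-0.0005,"y":0,"z":0.0022,"ax":0,"ay":0.018,"az":0,"claw":1}]' 60
python3 -c "
from h import *
camera('side');report();print(r.read_state()['torque'],r.read_state()['ee_pos'])"
```

```text
time: 11.92
ee_pos: [0.546, -0.0985, 0.0494]
eef_rot: [1.0, -0.015, -0.004, 0.0]
ft_force: [1.0, 1.5, 3.2]
width: 0.0112
tongue [ 0.609  -0.093   0.0194] yaw -1.77 tilt 0.51 F [1.7 1.6 3.9]
[ 0.27832826 -0.30477675 -0.08208794] [ 0.54605399 -0.09854325  0.04944461]
```

Tilt is 0.5° at about 4 N. I press the last millimetre or so, turning slightly past flat.

```bash
python3 -m crank '[{"x":0,"y":0,"z":0.0003,"ax":0,"ay":0.003,"az":0,"claw":1},{"x":0,"y":0,"z":0.0006,"ax":0,"ay":0.006,"az":0,"claw":1},{"x":0,"y":0,"z":0.0009,"ax":0,"ay":0.009,"az":0,"claw":1},{"x":0,"y":0,"z":0.0012,"ax":0,"ay":0.011,"az":0,"claw":1},{"x":0,"y":0,"z":0.0012,"ax":0,"ay":0.011,"az":0,"claw":1}]' 60
python3 - <<'E'
from h import *
for i in range(2):s=camera('side')
report();print(r.read_state()['torque'],r.read_state()['ee_pos'])
cv2.imwrite("pics/s5.png",cv2.resize(s["color"][200:250,280:347],(800,600),interpolation=cv2.INTER_CUBIC))
E
```

```text
time: 12.38
ee_pos: [0.5456, -0.0987, 0.0484]
eef_rot: [1.0, -0.015, 0.006, 0.001]
ft_force: [-1.4, 1.0, 8.2]
width: 0.0111
tongue [ 0.6092 -0.0932  0.0197] yaw -1.76 tilt -0.7 F [-2.5  0.3  8.4]
[ 0.17466779  0.66413685 -0.02443396] [ 0.54567618 -0.09870869  0.04843705]
```

View pics/s5.png

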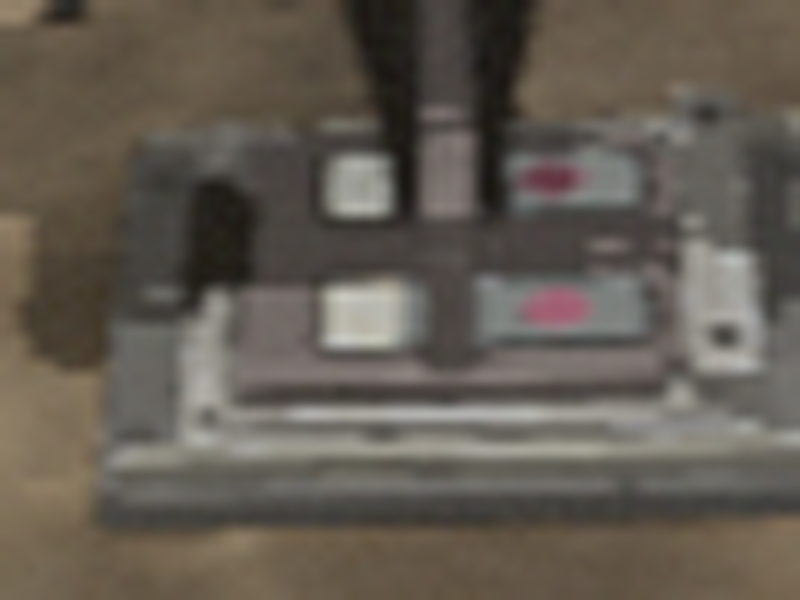

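```bash
python3 -m crank '[{"x":0,"y":0,"z":0.0004,"ax":0,"ay":0.002,"az":0,"claw":1},{"x":0,"y":0,"z":0.0008,"ax":0,"ay":0.004,"az":0,"claw":1},{"x":0,"y":0,"z":0.001,"ax":0,"ay":0.005,"az":0,"claw":1},{"x":0,"y":0,"z":0.001,"ax":0,"ay":0.005,"az":0,"claw":1},{"x":0,"y":0,"z":0.001,"ax":0,"ay":0.005,"az":0,"claw":1}]' 60
python3 -c "
from h import *
camera('side');report();print(r.read_state()['torque'],r.read_state()['ee_pos'])"
```

```text
time: 12.9
ee_pos: [0.5458, -0.0987, 0.0484]
eef_rot: [1.0, -0.015, 0.011, 0.001]
ft_force: [-6.8, 0.2, 19.6]
width: 0.0112
tongue [ 0.6097 -0.0932  0.0202] yaw -1.76 tilt -1.27 F [-5.6  0.9 19.6]
[0.26266979 1.80848997 0.0137464 ] [ 0.5458202  -0.0987232   0.04835531]
```

It is solid at 20 N and TCP z is 0.0484, against 0.0485 expected for home. I relax, open, lift straight up and look.

```bash
python3 -m crank '[{"x":0,"y":0,"z":-0.0006,"ax":0,"ay":-0.004,"az":0,"claw":1},{"x":0,"y":0,"z":-0.0014,"ax":0,"ay":-0.008,"az":0,"claw":1},{"x":0,"y":0,"z":-0.002,"ax":0,"ay":-0.011,"az":0,"claw":1},{"x":0,"y":0,"z":-0.002,"ax":0,"ay":-0.011,"az":0,"claw":0.5},{"x":0,"y":0,"z":-0.002,"ax":0,"ay":-0.011,"az":0,"claw":0}]' 60
python3 -m crank '[{"x":0,"y":0,"z":0,"ax":0,"ay":0,"az":0,"claw":-0.5},{"x":0,"y":0,"z":0,"ax":0,"ay":0,"az":0,"claw":-0.5},{"x":0,"y":0,"z":0,"ax":0,"ay":0,"az":0,"claw":-0.5},{"x":0,"y":0,"z":0,"ax":0,"ay":0,"az":0,"claw":-0.5},{"x":0,"y":0,"z":0,"ax":0,"ay":0,"az":0,"claw":-0.5}]' 
python3 -m crank '[{"x":0,"y":0,"z":-0.01,"ax":0,"ay":0,"az":0,"claw":-0.5},{"x":0,"y":0,"z":-0.04,"ax":0,"ay":0,"az":0,"claw":-0.5},{"x":0,"y":0,"z":-0.08,"ax":0,"ay":0,"az":0,"claw":-0.5},{"x":0,"y":0,"z":-0.12,"ax":0,"ay":0,"az":0,"claw":-0.5},{"x":0,"y":0,"z":-0.16,"ax":0,"ay":0,"az":0,"claw":-0.5}]' 
python3 -m crank '[{"x":-0.03,"y":0.03,"z":0,"ax":0,"ay":0,"az":0,"claw":-0.5},{"x":-0.05,"y":0.065,"z":0,"ax":0,"ay":0,"az":0,"claw":-0.5},{"x":-0.07,"y":0.10,"z":0,"ax":0,"ay":0,"az":0,"claw":-0.5},{"x":-0.09,"y":0.135,"z":0,"ax":0,"ay":0,"az":0,"claw":-0.5},{"x":-0.11,"y":0.17,"z":0,"ax":0,"ay":0,"az":0,"claw":-0.5}]' 
python3 -m crank '[{"x":-0.01,"y":0.038,"z":0,"ax":0,"ay":0,"az":0,"claw":-0.5},{"x":-0.02,"y":0.075,"z":0,"ax":0,"ay":0,"az":0,"claw":-0.5},{"x":-0.02,"y":0.11,"z":0,"ax":0,"ay":0,"az":0,"claw":-0.5},{"x":-0.02,"y":0.15,"z":0,"ax":0,"ay":0,"az":0,"claw":-0.5},{"x":-0.02,"y":0.18,"z":0,"ax":0,"ay":0,"az":0,"claw":-0.5}]'
python3 - <<'E'
from h import *
t=camera("top");s=camera("side");np.save("t9.npy",t["color"]);np.save("s9.npy",s["color"])
f=lambda im,x,y,w,h:cv2.resize(im[y:y+h,x:x+w],(400,500),interpolation=cv2.INTER_CUBIC)
cv2.imwrite("pics/s6.png",np.hstack([f(t["color"],298,165,66,82),f(s["color"],282,188,72,90)]))
E
```

```text
time: 13.37
ee_pos: [0.5455, -0.0987, 0.0487]
eef_rot: [1.0, -0.015, -0.0, 0.0]
ft_force: [0.6, -0.1, 0.1]
width: 0.0186
time: 13.78
ee_pos: [0.5456, -0.0986, 0.0491]
eef_rot: [1.0, -0.015, 0.0, 0.001]
ft_force: [-0.0, -0.4, 1.2]
width: 0.0504
time: 14.2
ee_pos: [0.5452, -0.0979, 0.2117]
eef_rot: [1.0, -0.015, 0.0, 0.0]
ft_force: [1.0, 0.6, -0.1]
width: 0.065
time: 14.62
ee_pos: [0.4293, -0.2662, 0.2105]
eef_rot: [1.0, -0.015, 0.001, 0.001]
ft_force: [0.3, -0.2, -1.8]
width: 0.0653
time: 15.03
ee_pos: [0.4036, -0.4475, 0.2103]
eef_rot: [1.0, -0.016, 0.0, 0.001]
ft_force: [0.8, -0.5, 0.1]
width: 0.065
```

View pics/s6.png

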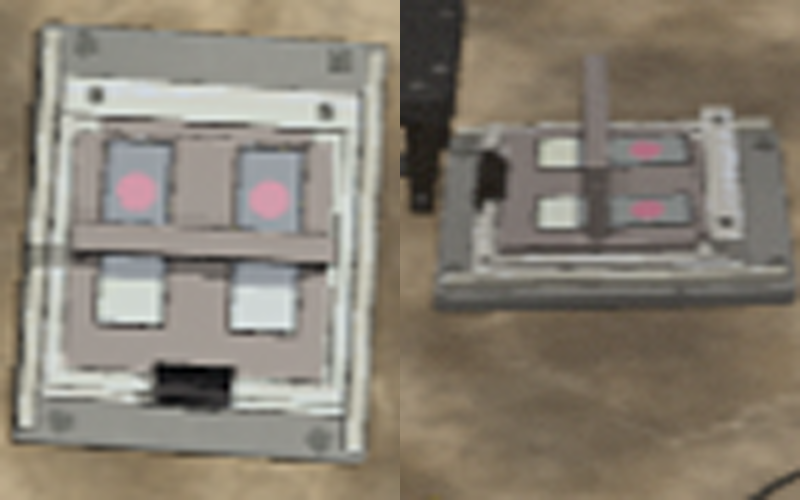

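The top view shows the carrier between the fences, its tongue side under the lip, and the black nose (195,364) overlapping the front edge. I'll check the latch position to sub-pixel against the start, and the flatness using the handle and plate edges.

Run:
```python
from h import *
t=camera("top");s=camera("side")
a=np.load("top0.npy");b=np.load("t9.npy");sa=np.load("side0.npy");sb=np.load("s9.npy")
for n,A in(("before",a),("after",b)):
    print(n,A[221:235,326:334].mean((1,2)).round().astype(int))
print("latch blob centroid/extent")
for n,A,B,z in(("top",a,b,(slice(215,240),slice(315,345))),("side",sa,sb,(slice(205,235),slice(288,306)))):
    for I in(A,B):
        m=(I[z].max(2)<70).astype(np.uint8);ys,xs=np.nonzero(m);print(n,m.sum(),(xs.mean()+z[1].start).round(2),(ys.mean()+z[0].start).round(2),xs.min()+z[1].start,xs.max()+z[1].start,ys.min()+z[0].start,ys.max()+z[0].start)
# handle bar: expected home bar end tops (top view) versus dark/bright edges
k=6.06;Tq=lambda X,Y:(298+X/k-.4,165+Y/6.1-.4)
e=[onz(t,*Tq(*p),.073) for p in((76,238),(334,250))];d=e[0]-e[1];print("bar ends",e,"len",np.linalg.norm(d),"yaw",np.degrees(np.arctan2(d[1],d[0]))-90,"ctr",(e[0]+e[1])/2)
f=[onz(t,*Tq(*p),.027) for p in((66,366),(324,378))];d=f[0]-f[1];print("plate front len",np.linalg.norm(d),"ctr",(f[0]+f[1])/2)
```

```text
before [200 200 203 183  14  17  30  43  54  27  47 109 141 138]
after [155 156 158 142  16  20  32  46  57  29  51 115 147 144]
latch blob centroid/extent
top 83 329.43 227.96 324 335 225 231
top 84 329.33 227.85 321 335 218 231
side 43 297.79 219.74 295 300 215 224
side 83 293.58 215.23 288 300 205 224
bar ends [array([ 0.5454818 , -0.03931863,  0.073     ]), array([ 0.54357549, -0.14406135,  0.073     ])] len 0.10476006426272821 yaw -1.0426656843785338 ctr [ 0.54452864 -0.09168999  0.073     ]
plate front len 0.10800001024106975 ctr [ 0.49655026 -0.08998497  0.027     ]
```

```bash
python3 -c "
from bench import close_job;print(close_job())"
```

```text
the job is handed in; nothing more can be done
None
```

The carrier is loaded in the grey stage and, by my last checks, lies flat with the latch sprung back over it. I handed the job in after about 15 s of the 64 s allowed; it gives no verdict.

**What I did:** I gripped the handle and slid the tongue under the lip at a 15° tilt. I pushed back until it met the stop, which I felt at about 8 N where the camera had put it. Then I turned the front edge down past the latch and pressed it home.

**Force:** The highest reading was about 20 N at the wrist, taken at the end of moves, so a brief peak between readings would not show.

**Last checks:**
- **Latch:** its edge profile in the top view is the same as before loading, and its nose overlaps the carrier's front edge, so it is fully out.
- **Seating:** under the final press the tool stopped firmly at z = 0.0484 m, against 0.0485 m expected for home.
- **Turn:** the handle measures about -1.0° against the stage's -1.6 to -2.0°, well inside the 0.06 rad limit.
- **Surroundings:** the gripper is well clear of everything, and it never went near the dish or cover box, though I did not re-measure where they are.

**Checks that fell short:**
- **Side view:** the latch comparison in the side view was unusable, because dark pixels from the gripper and shadow mixed in.
- **Handle length:** from the top it came out at 105 mm instead of 108 mm, which I take as pixel reading error.
- **Flatness:** I judged it from the pressed height and the pictures and did not measure the angle directly.

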